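# Shim the rocking drawer unit on the vanity

## Robot

A 7-joint arm with a two-finger parallel gripper is mounted at the origin on the work surface. World frame = base frame: x ahead of the robot, y to its left, z up, the work surface at z = 0. Lengths are in m, angles in rad, forces in N, time in s.
With the tool pointing down it reaches from about 0.4 to 0.875 m from the base axis. Payload 19.3 kg.
Tool frame: the origin (TCP) lies on the centre line of the jaws, within the pads' length; the fingertips stand 14 mm ahead of it and the grasp point (between the pads) lies 5 mm behind it; y points along the fingers, x is the direction in which the jaws open and shut, and the axes are right-handed (so a half turn about y gives the same grasp; the last joint's range is limited). The gripper opens to 85 mm and grips with 20 to 120 N. Pads are 22 mm wide; open, the fingers measure 114 mm over their backs; the gripper's body (76 mm by 85 mm) begins 54 mm behind the grasp point. The pads swing forward as they close: fully open they stand 13 mm farther back than shut.
Start: joints at [1.146, 0.521, -0.036, 1.599, 0.021, 1.021, -0.113], TCP at [0.217, -0.586, 0.215] pointing down, gripper open.
Joint ranges: [-2.91, 2.91], [-0.3, 2.13], [-1.5, 1.42], [0.17, 2.43], [-1.26, 4.41], [0.16, 1.93], [-2.52, 2.52]. Speed limits (rad/s): [1.89, 1.89, 2.39, 2.39, 3.01, 3.01, 3.01].

## Interface

Orientations are given as [roll, pitch, yaw] about the fixed x, y, z axes, in that order (R = Rz(yaw) Ry(pitch) Rx(roll)).
In Python, from workcell import monitor, grab_frame, workorder gives the robot as it stands.
- The arm moves only by the tool drive_tool, never from a script. Its argument "steps" is one flat list of numbers, 5 for each row, row after row: the finger opening in mm, from 0 to 85.4, then the shift along the world's x, y, z in mm, then the turn about the world's z in degrees. In form: [fingers, tx, ty, tz, twist, fingers, tx, ty, tz, twist, ...]. A call has exactly 5 rows; each row shifts and turns the commanded pose from where the row before left it; what a row does not reach is not made up. A row lasts 1/12 s, in which the tool goes at most 41.7 mm and 7.16 degrees, less where a joint would pass 70% of its speed; a pose out of reach is approached as far as the arm can. A call is refused whole if a number of a shift passes 41.7 or a number of a turn 7.16, either way. A call with a gripper value outside its range is refused whole. The fingers move at their own pace and stop on an object; "grip_force" is the grip in N (left out, the last holds). Time passes only in rows, so rows that do not move let the fingers close, or fill a call up. It gives the time, the measured TCP pose, the force and the opening at its end, in the units of the state.
- monitor.observe(): the state, without advancing time (a new reading comes with each control period).
- grab_frame(name): name is "side" or "top" or "wrist"; returns a dict with "frame" (480x640x3 uint8, red, green, blue), "vertical_fov" (degrees; the focal length in pixels is half the picture's height over the tangent of half this angle, whatever the lens; pixels are square), "cx", "cy" (the principal point, pixels), "xyz" and "orientation" of the camera in the world. Camera axes: x right, y down, z forward; pixel columns grow to the right and rows downward; lengths in m; the calibration is good to about 2 mm. A picture is of the moment at which its call begins. There is no depth.
- workorder.job_done(): hands the job in, once; it reports no verdict.
The state is a dict: "clock": time; "qpos": joint angles; "qd": joint speeds; "joint_efforts": joint torques, N m; "position": TCP position; "tool_rot": TCP orientation; "force": force on the tool from outside, world axes, zero at the start; "moment": the same for the moment, N m; "grip_width": finger opening in m.
Only numpy, scipy, OpenCV 4.12 (cv2) and the standard library are available. Lean on these libraries where they do the work, as an engineer would, in place of code of your own. Each camera call takes 0.05 s, during which the arm holds its last target. There are 200 camera calls.

## Task

Stop the drawer unit on the vanity from rocking: pick up the orange tapered shim by its black grip, lay it flat on the vanity and slide it, thin end first and square to the unit, under the middle of the unit's raised blue front rail, feeling for the drag, until it just jams snug: firmly pinched, but not driven so hard that it jacks the rail up. Let go and leave it jammed there; do not bang the robot into the unit, and leave the cup, toothbrush stand, perfume bottle and hairbrush where they are.

Things in the scene. Friction and masses are not known exactly. Their poses are not given: they have to be found in the camera images.
- shim: Loose orange tapered shim, 90 g, 150 x 40 mm, lying flat. Origin: on the underside below the middle of its grip; +x runs to the thin nose (x = 125 mm; back end at x = -25 mm), z up. At the back end stands a black rubber grip, 44 mm along x, 22 mm across y, top 40 mm above the underside, centred on the origin: take it across y, about 27 mm above the underside.
- shim_nose (a point): Tip of the shim's thin end, on the underside, middle of its width; axes as the shim's. The shim's top is a plain slope: 4 mm thick at the nose, 1.6 mm more every 10 mm, up to 20 mm thick 100 mm from the nose, then level.
- drawer_unit: White plastic drawer unit, fixed, 180 mm wide (y), about 155 mm deep (x), on two feet at its back. Origin: on the vanity surface below its middle; +x points from front to back, the way the shim slides in. Its body begins 30 mm above the vanity; under it nothing is in the way for 100 mm behind the front rail, near the middle.
- edge_mid (a point): Point on the vanity surface straight below the middle of the lower edge of the blue front rail (10 mm thick, yellow mark at mid-width); axes as the drawer unit's. The gap below the rail varies from 8 to 13 mm and is not reported. The rail springs up: it starts to move at 2.5 N, then 12 N per mm. A snug fit takes a push of about 10 to 20 N above free sliding.
- top_edge (a point): Middle of the front edge of the unit's clear plastic top, on its underside, 125 mm above the vanity, 75 mm in front of the rail's edge line (top 6 mm thick, full unit width). A hand held upright cannot follow the shim in under it: lean the hand 30 to 45 degrees back, away from the unit, fingers pointing down and forward to the rail.
- vanity: The white melamine vanity top, fixed, its upper surface at z = 0.
- cup: Bystander: yellow plastic cup, 74 mm across, 95 mm high; origin under its middle.
- toothbrush_stand: Bystander: grey ceramic toothbrush stand, 72 mm across, 100 mm high, brushes reach 170 mm; origin under its middle.
- perfume: Bystander: closed amber glass perfume bottle, 32 x 55 mm, 102 mm high; origin under its middle.
- hairbrush: Bystander: wooden hairbrush lying bristles down, about 200 mm long (along its x), 60 mm wide, 32 mm high; origin under its middle.
There are look-alikes about, which are no part of the job. What is shaped like the shim but pink is not meant.

How it is judged:
By the outcome, as a careful person would: the job done as asked, in the order asked, and still so for the second after the job is handed in, with the robot touching nothing.
It also fails if it takes over 40 s, if anything falls off the work surface, if the arm or the gripper's body presses on something with over 40 N, if the wrist force passes 120 N, or if a joint passes its speed limit or range.

## Working session

There is one attempt and no reset: what is moved stays moved. The work goes in short steps, Python scripts to look and compute and a tool call to move; the robot and the scene stay as the last step left them, time stands still between calls to the robot, and variables do not carry over. Pictures are saved under pics/ and viewed, about 8 in all and at most 12, crops included, and the job is handed in when it is done.

Besides the shell and the picture viewer there is one more tool, called as a command line: name --argument value ..., lists and objects as JSON in quotes. drive_tool: Moves the arm, as the interface text tells. Its arguments: {"type":"object","properties":{"steps":{"type":"array"},"grip_force":{"type":"number"}},"required":["steps"]}

```bash
ls; mkdir -p pics
cat > h.py <<'E'
import numpy as np,cv2,json
from scipy.spatial.transform import Rotation as R
from workcell import monitor,grab_frame,workorder
def save(n,fn):
    f=grab_frame(n);cv2.imwrite(fn,f["frame"][:,:,::-1])
    json.dump({k:(np.array(v).tolist()) for k,v in f.items() if k!="frame"},open(fn[:-3]+"json","w"));return f
def rot(o):
    o=np.array(o);return o if o.shape==(3,3) else R.from_euler('xyz',o).as_matrix()
def pix(fn,u,v,z=0):
    c=json.load(open(fn[:-3]+"json"));f=240/np.tan(np.radians(c["vertical_fov"])/2)
    d=rot(c["orientation"])@np.array([(u-c["cx"])/f,(v-c["cy"])/f,1]);p=np.array(c["xyz"])
    return np.round(p+d*(z-p[2])/d[2],4)
def proj(fn,P):
    c=json.load(open(fn[:-3]+"json"));f=240/np.tan(np.radians(c["vertical_fov"])/2)
    q=rot(c["orientation"]).T@(np.array(P)-c["xyz"]);return np.round(q[:2]/q[2]*f+[c["cx"],c["cy"]],1)
E
python3 - <<'E'
from h import *
for n in("top","side"):save(n,f"pics/{n}1.png");print(open(f"pics/{n}1.json").read())
print(monitor.observe())
E
```

```text
pics
{"vertical_fov": 51.20973017534444, "cx": 319.2080151470986, "cy": 250.26659773234866, "xyz": [0.46770606783638763, -0.0047451394796754936, 1.2794816096005797], "orientation": [-3.0594490655279114, -0.027941256883925458, -1.5639527472267605]}
{"vertical_fov": 42.983875758046366, "cx": 326.3787815400812, "cy": 240.00250462313576, "xyz": [0.11237226693587193, 0.8273379450799782, 0.8274334722344382], "orientation": [-2.2133745166306995, 0.008232775232553058, -2.65369741344859]}
{'clock': 0.1, 'qpos': array([ 1.14580846,  0.52194883, -0.03631421,  1.59991816,  0.02117849,
        1.02110561, -0.11281236]), 'qd': array([-0.00073829, -0.00075366, -0.0003988 , -0.00092558,  0.00184887,
       -0.00292807, -0.00061199]), 'joint_efforts': array([ 2.89229793e-03, -9.28503227e+01,  1.98351145e+00, -3.70538664e+01,
        1.81336014e-02,  5.40689725e-03,  7.78184403e-05]), 'position': array([ 0.21698084, -0.58580232,  0.21479868]), 'tool_rot': array([-1.57085363e+00,  9.94204118e-04, -1.21605514e+00]), 'force': array([ 0.03169239, -0.09544988,  0.57065629]), 'moment': array([-0.00380958, -0.04068592, -0.01014988]), 'grip_width': 0.08540861785060828}
```

View pics/top1.png

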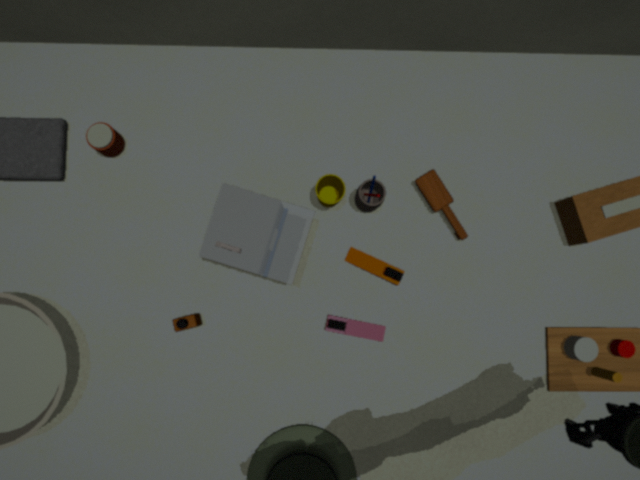

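View pics/side1.png

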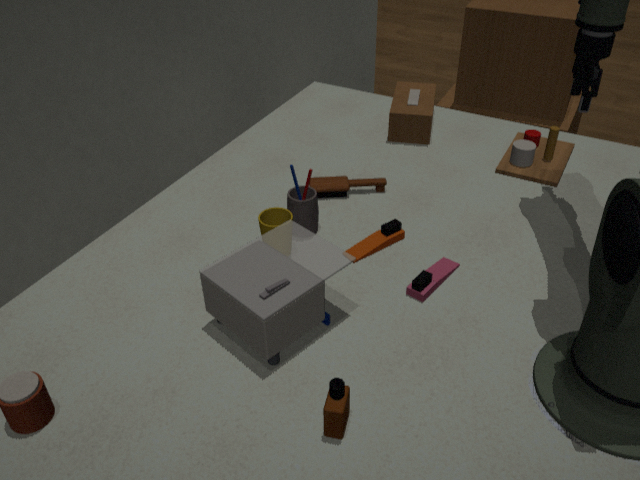

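Candidates in the top picture are the orange shim (375,266), the pink look-alike (355,328), the hairbrush (440,203) and the perfume (187,322). By the description I choose the orange one at (375,266), with its black grip at (394,273). The unit's open front with the clear top is on the right, around (305,245).

Run:
```python
from h import *
a=cv2.imread("pics/top1.png")[170:300,190:420];b=cv2.imread("pics/side1.png")[200:340,270:420]
a=cv2.convertScaleAbs(a,alpha=1.6)
cv2.imwrite("pics/c1.png",cv2.resize(a,None,fx=3.4,fy=3.4,interpolation=cv2.INTER_CUBIC))
b=cv2.convertScaleAbs(b,alpha=1.5)
cv2.imwrite("pics/c2.png",cv2.resize(b,None,fx=4,fy=4,interpolation=cv2.INTER_CUBIC))
```

```text
(no output)
```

View pics/c1.png

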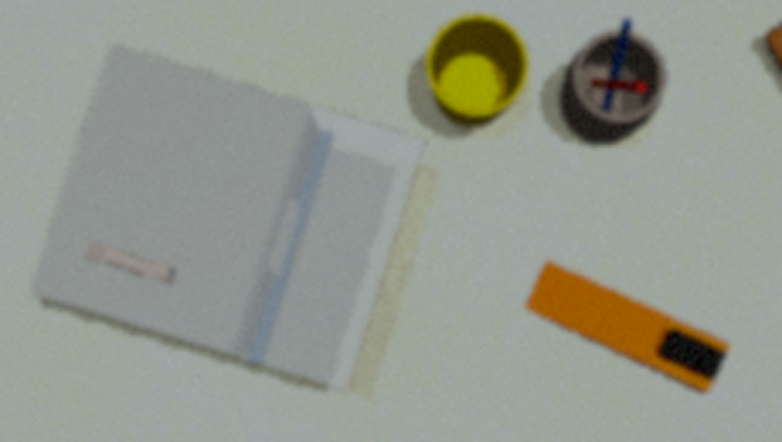

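View pics/c2.png

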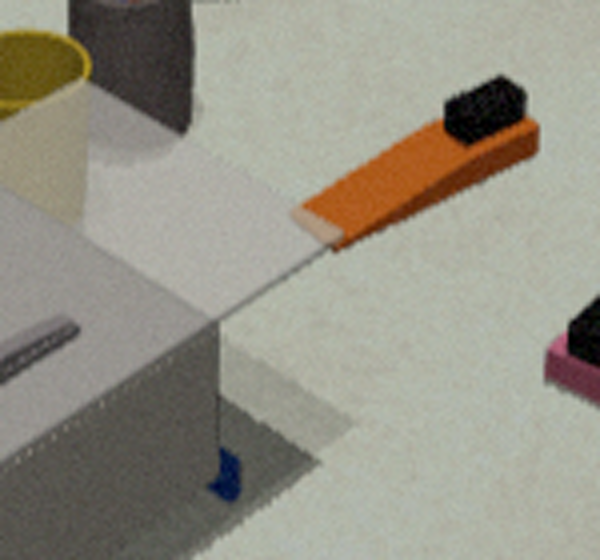

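Run:
```python
from h import *
T="pics/top1.png"
t=lambda u,v,z:pix(T,190+u/3.4,170+v/3.4,z)
P={"topA":t(427,142,.128),"topB":t(348,388,.128),"backA":t(113,47,.131),"backB":t(38,295,.131),"railA":t(326,130,.03),"railB":t(262,362,.03),"mark":t(290,220,.025),
"n1":t(548,262,.004),"n2":t(528,305,.004),"b1":t(728,345,.02),"b2":t(708,391,.02),"grip":t(691,354,.04),"cup":t(477,70,.095),"stand":t(620,78,.1)}
for k,v in P.items():print(k,v)
g=(P["topA"]+P["topB"])/2;d=P["topB"]-P["topA"];print(g,np.linalg.norm(d))
w=(P["topA"]+P["topB"]-P["backA"]-P["backB"])/2
print("unit x yaw via edge",np.degrees(np.arctan2(d[0],-d[1]))+180, "via depth",np.degrees(np.arctan2(-w[1],-w[0])),np.linalg.norm(w))
r=P["railB"]-P["railA"];print("rail",np.linalg.norm(r),np.degrees(np.arctan2(r[1],r[0])))
n=(P["n1"]+P["n2"])/2;b=(P["b1"]+P["b2"])/2;s=n-b;print("nose",n,"back",b,np.linalg.norm(s[:2]),"yaw",np.degrees(np.arctan2(s[1],s[0])))
S="pics/side1.png";q=lambda u,v,z:pix(S,270+u/4,200+v/4,z)
print("side: topcorner",q(337,245,.128),q(212,322,.128),"shim back bottom",q(538,155,0),"nose",q(337,250,0),"rail end",q(232,503,.01), "grip",q(486,100,.04))
o=monitor.observe();print(rot(o["tool_rot"]))
```

```text
topA [ 0.6524 -0.0273  0.128 ]
topB [0.4844 0.0248 0.128 ]
backA [0.7148 0.1871 0.131 ]
backB [0.5452 0.2334 0.131 ]
railA [0.6762 0.0457 0.03  ]
railB [0.5043 0.0903 0.03  ]
mark [0.6095 0.0716 0.025 ]
n1 [ 0.582  -0.1216  0.004 ]
n2 [ 0.5494 -0.1065  0.004 ]
b1 [ 0.5199 -0.2543  0.02  ]
b2 [ 0.4856 -0.2391  0.02  ]
grip [ 0.5122 -0.2231  0.04  ]
cup [ 0.7094 -0.0628  0.095 ]
stand [ 0.7039 -0.1634  0.1   ]
[ 0.5684  -0.00125  0.128  ] 0.17589317780971495
unit x yaw via edge 72.77034111344057 via depth 73.76164326001056 0.2203084428704447
rail 0.17759158200770672 165.45513486576164
nose [ 0.5657  -0.11405  0.004  ] back [ 0.50275 -0.2467   0.02   ] 0.14682889701962623 yaw 64.61298998711248
side: topcorner [0.4798 0.0385 0.128 ] [0.505  0.1124 0.128 ] shim back bottom [ 0.4814 -0.2314  0.    ] nose [ 0.5452 -0.102   0.    ] rail end [0.5012 0.1026 0.01  ] grip [ 0.5086 -0.2146  0.04  ]
[[ 3.47347511e-01 -3.99073531e-04  9.37736395e-01]
 [-9.37735953e-01  9.12395713e-04  3.47347736e-01]
 [-9.94203954e-04 -9.99999504e-01 -5.73072178e-05]]
```

drive_tool --steps '[85,20,24,0,3,85,20,24,0,3,85,20,24,0,3,85,20,24,0,3,85,20,24,0,3]'

```text
clock: 0.52
position: [0.3177, -0.4647, 0.2151]
tool_rot: [-1.571, 0.0, -0.952]
force: [0.4, -1.1, -0.7]
grip_width: 0.0852
```

drive_tool --steps '[85,20,24,0,3,85,20,24,0,3,85,20,24,0,3,85,20,24,0,3,85,20,24,0,3]'

```text
clock: 0.93
position: [0.4177, -0.3447, 0.2152]
tool_rot: [-1.571, 0.0, -0.69]
force: [0.7, -0.3, -0.0]
grip_width: 0.0851
```

drive_tool --steps '[85,20,24,0,3,85,20,24,0,3,85,20,24,0,3,85,16,24,0,2,85,16,24,0,0]'

```text
clock: 1.35
position: [0.5097, -0.2247, 0.215]
tool_rot: [-1.571, 0.001, -0.498]
force: [-0.4, 0.0, 0.0]
grip_width: 0.0852
```

Run:
```python
from h import *
save("wrist","pics/w1.png");print(open("pics/w1.json").read())
o=monitor.observe();print(o["clock"],o["position"],np.degrees(o["tool_rot"]),o["force"])
```

```text
{"vertical_fov": 70.96685384495136, "cx": 317.57600051695107, "cy": 241.03947677871386, "xyz": [0.5455999520567875, -0.15734428326339034, 0.37395191307093667], "orientation": [2.8379619145711383, -0.00025358945526576804, -0.4976183274405419]}
1.4 [ 0.51279558 -0.21916052  0.21516664] [-8.98232928e+01  7.49582092e-03 -2.83174887e+01] [2.38505058 8.54863136 0.1403695 ]
```

View pics/w1.png

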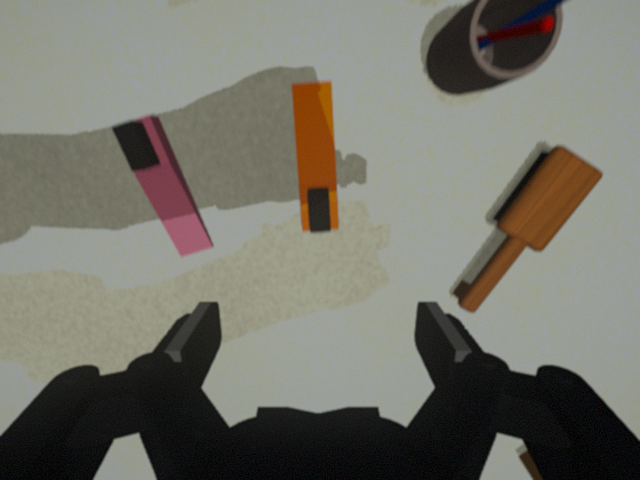

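The wrist view shows the orange shim upright at (315,155), with its grip at (318,209) and nose edge at (292–331,83). The pink one is to the left at (160,185). The unit is out of view.

Run:
```python
from h import *
T="pics/w1.png"
n=(pix(T,292,84,.004)+pix(T,331,82,.004))/2;b=(pix(T,303,232,.015)+pix(T,339,230,.015))/2;s=n-b
print("nose",n,"back",b,np.linalg.norm(s[:2]),np.degrees(np.arctan2(s[1],s[0])))
g=b+25*s/np.linalg.norm(s)/1000
print("origin",g,"grip top",pix(T,318,209,.04))
o=monitor.observe();print(o["position"],np.degrees(o["tool_rot"]))
```

```text
nose [ 0.56435 -0.11025  0.004  ] back [ 0.50085 -0.2478   0.015  ] 0.15150000825082482 65.2195766448831
origin [ 0.51130104 -0.22516158  0.01318958] grip top [ 0.5123 -0.2198  0.04  ]
[ 0.51279558 -0.21916052  0.21516664] [-8.98232928e+01  7.49582092e-03 -2.83174887e+01]
```

drive_tool --steps '[85,3,2.5,-20,3.5,85,0,0,-40,0,85,0,0,-40,0,85,0,0,-40,0,85,0,0,-25,0]'

```text
clock: 1.82
position: [0.5104, -0.2231, 0.0467]
tool_rot: [-1.571, 0.003, -0.439]
force: [0.5, -0.4, -0.9]
grip_width: 0.085
```

drive_tool --steps '[85,0,0,-15,0,85,0,0,-7,0,85,0,0,-4,0,85,0,0,0,0,85,0,0,0,0]'

```text
clock: 2.23
position: [0.5126, -0.2238, 0.0252]
tool_rot: [-1.571, -0.001, -0.44]
force: [0.3, -0.6, -0.1]
grip_width: 0.0849
```

drive_tool --steps '[10,0,0,0,0,10,0,0,0,0,10,0,0,0,0,10,0,0,0,0,10,0,0,0,0]' --grip_force 50

```text
clock: 2.65
position: [0.5122, -0.2236, 0.0246]
tool_rot: [-1.571, -0.0, -0.439]
force: [0.2, 0.3, 0.7]
grip_width: 0.0249
```

drive_tool --steps '[10,0,0,0,0,10,0,0,0,0,10,0,0,0,0,10,0,0,5,0,10,0,0,5,0]'

```text
clock: 3.07
position: [0.5119, -0.2234, 0.0344]
tool_rot: [-1.571, 0.001, -0.439]
force: [0.1, 0.4, 0.5]
grip_width: 0.0102
```

Run:
```python
from h import *
save("wrist","pics/w2.png")
o=monitor.observe();print(o["clock"],o["position"],np.degrees(o["tool_rot"]),o["force"],o["grip_width"])
```

```text
3.1167 [ 0.51247324 -0.22367864  0.03554942] [-8.99963087e+01 -4.46937819e-02 -2.51724671e+01] [0.91101907 0.016537   0.9597363 ] 0.01009853053576087
```

View pics/w2.png

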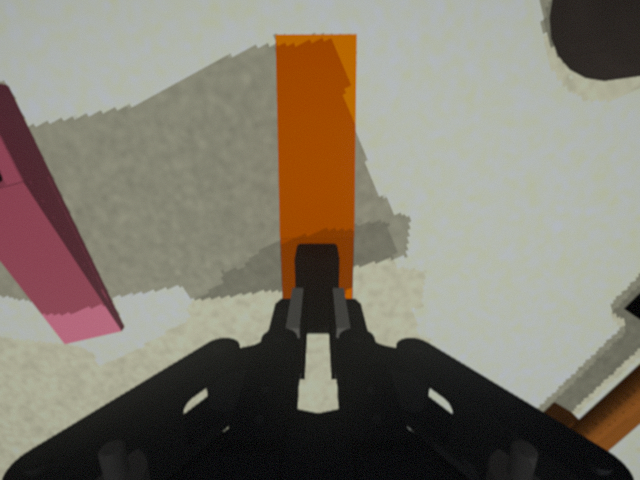

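Run:
```python
from h import *
T="pics/w2.png"
o=monitor.observe();p=o["position"];print(p,"TCP px",proj(T,p),"tip",proj(T,p-[0,0,.014]))
Rt=rot(o["tool_rot"])
for w in(.005,.011):
  for s in(-1,1):print(w,s,proj(T,p-[0,0,.014]+Rt[:,0]*w*s),proj(T,p+Rt[:,0]*w*s))
for z in(.004,.014,.024):
  n=(pix(T,275,35,z)+pix(T,357,35,z))/2;print(z,n,np.linalg.norm(pix(T,275,35,z)-pix(T,357,35,z)))
for z in(.04,.05):print("gripfront",z,pix(T,296,245,z),pix(T,338,245,z), pix(T,318,331,z))
```

```text
[ 0.51247324 -0.22367864  0.03554942] TCP px [319.8 290.8] tip [319.7 279.7]
0.005 -1 [310.7 279.7] [310.1 290.8]
0.005 1 [328.7 279.7] [329.5 290.8]
0.011 -1 [299.9 279.7] [298.5 290.8]
0.011 1 [339.5 279.7] [341.2 290.8]
0.004 [ 0.56335 -0.1108   0.004  ] 0.04053060571962868
0.014 [ 0.5623 -0.1131  0.014 ] 0.038470768123342644
0.024 [ 0.5613 -0.1154  0.024 ] 0.036235341863986824
gripfront 0.04 [ 0.5132 -0.195   0.04  ] [ 0.5314 -0.2036  0.04  ] [ 0.5028 -0.2421  0.04  ]
gripfront 0.05 [ 0.5152 -0.1923  0.05  ] [ 0.5323 -0.2003  0.05  ] [ 0.5054 -0.2364  0.05  ]
```

Run:
```python
from h import *
a=cv2.imread("pics/w2.png")[220:430,220:420]
a=cv2.convertScaleAbs(a,alpha=2.2,beta=20)
cv2.imwrite("pics/c3.png",cv2.resize(a,None,fx=2.8,fy=2.8,interpolation=cv2.INTER_CUBIC))
```

```text
(no output)
```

View pics/c3.png

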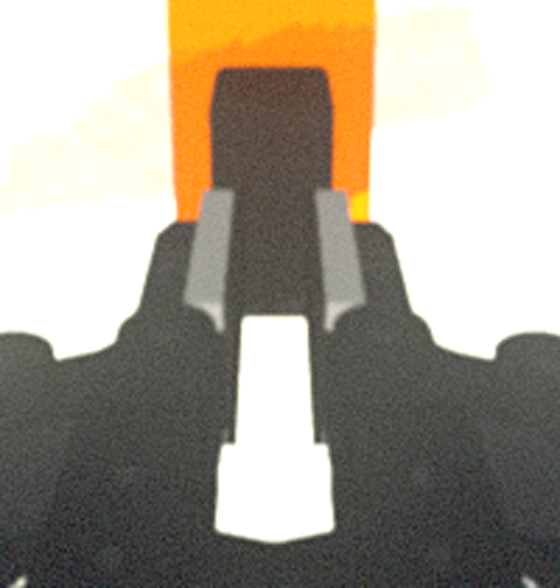

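Run:
```python
from h import *
T="pics/w2.png"
o=monitor.observe();p=o["position"];Rt=rot(o["tool_rot"])
u=np.array([-Rt[1,0],Rt[0,0],0]);u=np.array([.42,.907,0])
for f in(-.011,0,.011):
  for h in(-.014,0,.015,.03):print(f,h,proj(T,p+f*u+[0,0,h]+Rt[:,0]*.005),proj(T,p+f*u+[0,0,h]-Rt[:,0]*.005))
T="pics/w1.png";p=np.array([.5128,-.2192,.2152])  # open
for f in(-.011,0,.011):
  for h in(-.014,0,.015,.03):print("open",f,h,proj(T,p+f*u+[0,0,h]+Rt[:,0]*.0425)-proj(T,p+f*u+[0,0,h]-Rt[:,0]*.0425),proj(T,p+f*u+[0,0,h]))
```

```text
-0.011 -0.014 [328.6 297.6] [310.9 297.6]
-0.011 0 [329.4 309.9] [310.4 309.9]
-0.011 0.015 [330.5 325.3] [309.8 325.3]
-0.011 0.03 [331.7 343.6] [309.  343.6]
0 -0.014 [328.7 279.7] [310.7 279.7]
0 0 [329.5 290.8] [310.1 290.8]
0 0.015 [330.6 304.8] [309.5 304.8]
0 0.03 [331.9 321.5] [308.7 321.5]
0.011 -0.014 [328.8 261.2] [310.4 261.2]
0.011 0 [329.7 271. ] [309.9 271. ]
0.011 0.015 [330.8 283.5] [309.2 283.5]
0.011 0.03 [332.1 298.5] [308.3 298.4]
open -0.011 -0.014 [151.2  -8.1] [320.  286.7]
open -0.011 0 [162.7  -8.5] [320.2 298.2]
open -0.011 0.015 [177.1  -9.1] [320.4 312.6]
open -0.011 0.03 [194.3  -9.8] [320.7 329.8]
open 0 -0.014 [153.8  -8.3] [318.8 268.5]
open 0 0 [165.7  -8.8] [318.9 278.8]
open 0 0.015 [180.7  -9.5] [319.  291.8]
open 0 0.03 [198.7 -10.4] [319.1 307.3]
open 0.011 -0.014 [156.5  -8.6] [317.5 249.7]
open 0.011 0 [168.9  -9.2] [317.5 258.7]
open 0.011 0.015 [184.5  -9.9] [317.5 270.1]
open 0.011 0.03 [203.3 -10.9] [317.5 283.8]
```

Run:
```python
from h import *
save("side","pics/s2.png")
print(proj("pics/s2.png",monitor.observe()["position"]))
a=cv2.imread("pics/s2.png")[150:290,320:500]
cv2.imwrite("pics/c4.png",cv2.resize(cv2.convertScaleAbs(a,alpha=2,beta=10),None,fx=4,fy=4,interpolation=cv2.INTER_CUBIC))
```

```text
[391.3 224.2]
```

View pics/c4.png

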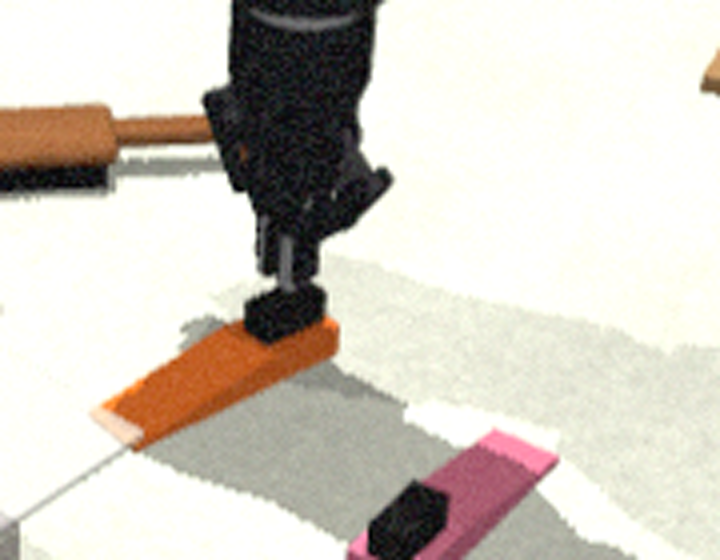

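The side crop shows the shut fingers ending just above the black grip, at about (392,218), where the reported TCP projects to (391,224). So the real fingertips sit about 35 mm higher than the reported TCP implies. The first grasp closed on air and the shim has not moved. I'll open and go about 45 mm lower, watching the force.

drive_tool --steps '[85,0,0,0,0,85,0,0,0,0,85,0,0,0,0,85,0,0,0,0,85,0,0,0,0]'

```text
clock: 3.58
position: [0.512, -0.2235, 0.0342]
tool_rot: [-1.571, 0.0, -0.439]
force: [0.8, 0.6, -0.8]
grip_width: 0.0704
```

drive_tool --steps '[85,0,0,0,0,85,0,0,-6,0,85,0,0,-6,0,85,0,0,-6,0,85,0,0,-6,0]'

```text
clock: 4.0
position: [0.5119, -0.2235, 0.0094]
tool_rot: [-1.571, 0.001, -0.439]
force: [-0.2, 0.1, 0.9]
grip_width: 0.0849
```

drive_tool --steps '[85,0,0,-6,0,85,0,0,-6,0,85,0,0,-5,0,85,0,0,0,0,85,0,0,0,0]'

```text
clock: 4.42
position: [0.5119, -0.2234, -0.007]
tool_rot: [-1.571, 0.001, -0.439]
force: [0.6, 0.3, -0.0]
grip_width: 0.0852
```

drive_tool --steps '[85,0,0,6,0,85,0,0,5,0,20,0,0,0,0,20,0,0,0,0,20,0,0,0,0]'

```text
clock: 4.83
position: [0.5122, -0.2237, 0.0046]
tool_rot: [-1.571, -0.001, -0.439]
force: [-0.4, -0.6, 0.0]
grip_width: 0.0513
```

drive_tool --steps '[14,0,0,0,0,14,0,0,0,0,14,0,0,0,0,14,0,0,0,0,14,0,0,0,0]'

```text
clock: 5.25
position: [0.5122, -0.2236, 0.0044]
tool_rot: [-1.571, -0.0, -0.439]
force: [-1.2, 0.8, 6.4]
grip_width: 0.0212
```

drive_tool --steps '[14,0,0,10,0,14,0,10,10,0,14,10,30,0,3,14,11,30,0,3.5,14,10,30,0,3]' --grip_force 60

```text
clock: 5.67
position: [0.5437, -0.1218, 0.0255]
tool_rot: [-1.571, -0.001, -0.271]
force: [0.8, -0.3, -1.3]
grip_width: 0.0206
```

drive_tool --steps '[14,0,20,0,0,14,0,10,0,0,14,0,0,0,0,14,0,0,0,0,14,0,0,0,0]'

```text
clock: 6.08
position: [0.5429, -0.0949, 0.0246]
tool_rot: [-1.572, -0.0, -0.275]
force: [-0.4, -0.5, -0.8]
grip_width: 0.0207
```

Run:
```python
from h import *
save("wrist","pics/w3.png");save("top","pics/t3.png");save("side","pics/s3.png")
o=monitor.observe();print(o["clock"],o["position"],np.degrees(o["tool_rot"]),o["force"],o["grip_width"])
a=cv2.convertScaleAbs(cv2.imread("pics/w3.png"),alpha=1.5);cv2.imwrite("pics/w3b.png",a)
```

```text
6.2333 [ 0.54293635 -0.09479949  0.02437567] [-9.00228937e+01 -3.30964900e-03 -1.57769167e+01] [ 0.34751739  0.28340922 -0.71521632] 0.020509485330565545
```

View pics/w3b.png

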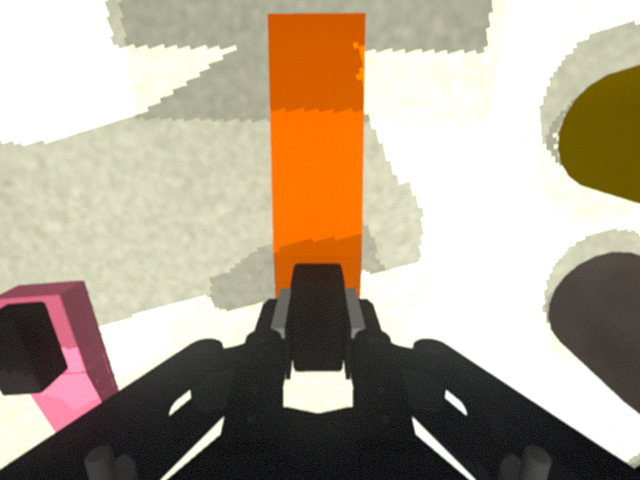

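The wrist view shows the shim held by its grip (318,315), level and straight, with the nose at (317,14). The rail is still out of view. I'll check the rail's line and middle numerically by colour in the first top picture.

Run:
```python
from h import *
T="pics/top1.png";a=cv2.imread(T).astype(int)
m=(a[:,:,0]-a[:,:,2]>22);m[:, :255]=0;m[:,300:]=0;m[:195]=0;m[290:]=0
v,u=np.nonzero(m);print(len(u),u.min(),u.max(),v.min(),v.max())
for z in(.015,.025):
  P=np.array([pix(T,x,y,z)[:2] for x,y in zip(u,v)]);c=P.mean(0);_,s,V=np.linalg.svd(P-c);d=V[0];t=(P-c)@d
  d=d*np.sign(d[0]);print(z,c,"unit yaw",np.degrees(np.arctan2(d[0],-d[1])),t.min(),t.max(),"mid",c+d*0+V[0]*(t.min()+t.max())/2, "thick",np.ptp((P-c)@V[1]))
y=(a[:,:,2]+a[:,:,1]-2*a[:,:,0]);y=y[205:275,255:300];i=np.argsort(y.ravel())[-6:];print([(255+k%45,205+k//45,y.ravel()[k]) for k in i])
W="pics/w3.png"
n=[pix(W,268,14,.024),pix(W,365,14,.024)];print("nose",n,np.linalg.norm(n[0]-n[1]),(n[0]+n[1])/2)
p=monitor.observe()["position"];s=(n[0]+n[1])/2-p;print("yaw",np.degrees(np.arctan2(s[1],s[0])),np.linalg.norm(s[:2]))
```

```text
Traceback (most recent call last):
ValueError: zero-size array to reduction operation minimum which has no identity
```

Run:
```python
from h import *
T="pics/top1.png";a=cv2.imread(T).astype(float)
a=cv2.GaussianBlur(a,(3,3),0)
e=a[:,:,0]-a[:,:,2];r=e[195:290,255:300];print(np.percentile(r,[5,50,80,90,95,99]))
th=(np.percentile(r,50)+np.percentile(r,99))/2
m=np.zeros_like(e,bool);m[195:290,255:300]=r>th
k,l,st,_=cv2.connectedComponentsWithStats(m.astype(np.uint8));print(st[1:][st[1:,4]>15])
m=np.isin(l,[i for i in range(1,k) if st[i,4]>15])
v,u=np.nonzero(m)
for z in(.015,.03):
  P=np.array([pix(T,x,y,z)[:2] for x,y in zip(u,v)]);c=P.mean(0);V=np.linalg.svd(P-c)[2];d=V[0]*np.sign(V[0][0]);t=(P-c)@d
  print(z,c,"yaw",np.degrees(np.arctan2(d[0],-d[1])),"mid",c+d*(t.min()+t.max())/2,np.ptp(t),np.ptp((P-c)@V[1]))
W="pics/w3.png"
n=[pix(W,268,14,.024),pix(W,365,14,.024)];s=(n[0]+n[1])/2-monitor.observe()["position"]
print("nose",(n[0]+n[1])/2,np.linalg.norm(n[0]-n[1]),"yaw",np.degrees(np.arctan2(s[1],s[0])),np.linalg.norm(s[:2]))
```

```text
[-3.375   3.      3.9375  5.9375 10.75   14.875 ]
[[263 208  25  68 284]]
0.015 [0.59213803 0.07220211] yaw 73.20330855607793 mid [0.59400243 0.07163933] 0.1798293774138845 0.01244617189721007
0.03 [0.59066303 0.07129014] yaw 73.2041344492319 mid [0.59250121 0.07073531] 0.17768346879791092 0.012234413061157754
nose [0.5756 0.0247 0.024 ] 0.03969735507562186 yaw 74.71236093131421 0.12388318451642986
```

The rail middle comes out at about (0.592, 0.071), with unit yaw about 73.7° and rail length 179 mm, which matches. The shim is nearly aligned: it needs about 2 mm to the side and -0.7°. I'll lay it flat and slide it until the nose is about 13 mm short of the rail. The drive has no tilt, so I'll then release and push the back end with the outside of an opened finger, which keeps the upright hand clear of the clear top.

drive_tool --steps '[14,2,0,-8,-0.7,14,0,0,-7,0,14,0,0,-4,0,14,0,0,-1,0,14,0,0,0,0]'

```text
clock: 6.65
position: [0.5447, -0.0939, 0.0044]
tool_rot: [-1.572, 0.001, -0.286]
force: [-6.4, -0.5, 19.5]
grip_width: 0.0207
```

drive_tool --steps '[14,3,10,0,0,14,3,10,0,0,14,2,8,0,0,14,1.5,5,0,0,14,0,0,0,0]'

```text
clock: 7.07
position: [0.5552, -0.0603, 0.0044]
tool_rot: [-1.571, -0.001, -0.285]
force: [-0.6, 0.5, 12.7]
grip_width: 0.0205
```

drive_tool --steps '[85,0,0,0,0,85,0,0,0,0,85,0,0,0,0,85,0,0,0,0,85,0,0,0,0]' --grip_force 120

```text
clock: 7.48
position: [0.5545, -0.0606, 0.004]
tool_rot: [-1.571, 0.0, -0.286]
force: [-0.5, -0.1, -0.0]
grip_width: 0.0795
```

drive_tool --steps '[85,0,0,5,0,85,0,0,20,0,85,0,0,25,0,85,-3,-10,10,0,85,-6,-20,0,7]'

```text
clock: 7.9
position: [0.5475, -0.0889, 0.0671]
tool_rot: [-1.57, -0.004, -0.163]
force: [0.2, 0.3, 0.4]
grip_width: 0.0852
```

drive_tool --steps '[85,-6,-20,0,7,85,-6,-20,0,7,85,-6,-20,0,7,85,-2,-5,0,7,85,0,0,0,7]'

```text
clock: 8.32
position: [0.5246, -0.1584, 0.0644]
tool_rot: [-1.572, 0.001, 0.45]
force: [-0.1, 0.2, 0.6]
grip_width: 0.0849
```

drive_tool --steps '[85,0,0,0,7,85,0,0,0,7,85,0,0,0,7,85,0,0,0,7,85,0,0,0,7]'

```text
clock: 8.73
position: [0.5254, -0.1561, 0.0645]
tool_rot: [-1.571, 0.0, 1.064]
force: [-0.7, -0.7, -0.2]
grip_width: 0.0847
```

drive_tool --steps '[85,0,0,0,7,85,0,0,0,6,85,0,0,0,0,85,0,0,0,0,85,0,0,0,0]'

```text
clock: 9.15
position: [0.5255, -0.1559, 0.0644]
tool_rot: [-1.571, 0.0, 1.281]
force: [0.4, 0.2, -0.5]
grip_width: 0.085
```

Run:
```python
from h import *
save("wrist","pics/w4.png");save("top","pics/t4.png");save("side","pics/s4.png")
o=monitor.observe();print(o["clock"],o["position"],np.degrees(o["tool_rot"]),o["force"],o["grip_width"],o["qpos"])
a=cv2.imread("pics/s4.png")[110:320,260:470];b=cv2.imread("pics/t4.png")[180:330,240:390]
f=lambda a,k:cv2.resize(cv2.convertScaleAbs(a,alpha=1.6),(k,int(k*a.shape[0]/a.shape[1])),interpolation=cv2.INTER_CUBIC)
cv2.imwrite("pics/c5.png",np.hstack([f(a,400),f(b,400)]))
```

```text
9.3 [ 0.52561149 -0.15557531  0.06437193] [-9.00059989e+01  1.48490290e-02  7.35252967e+01] [ 0.58263865 -0.47701921  0.12663603] 0.08555460427679282 [ 0.67447565  0.70542006 -0.70003495  1.89461924  0.63785199  0.77802827
  0.90174871]
```

View pics/c5.png

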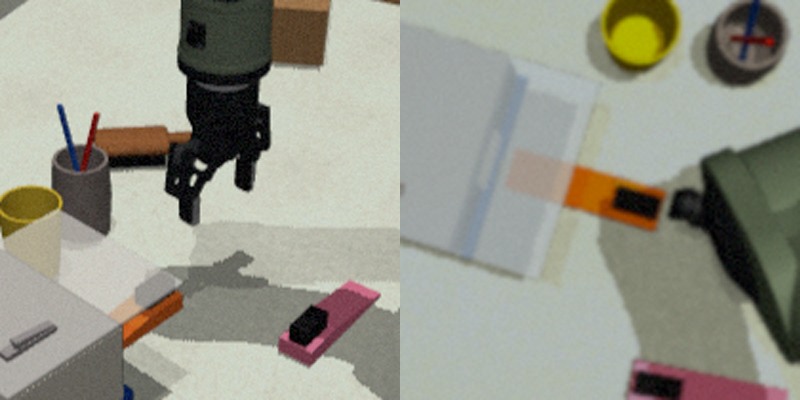

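The pictures show the shim flat and square, with its nose at about (508,170) just short of the rail and aimed at the whitish mid mark (490,160). The hand is behind it and nothing else has moved. I'll lower to bring the finger to the back end's height.

drive_tool --steps '[85,-3,-10,-15,0,85,0,0,-20,0,85,0,0,-20,0,85,0,0,-15,0,85,0,0,-5,0]'

```text
clock: 9.72
position: [0.5217, -0.1651, -0.0126]
tool_rot: [-1.569, -0.0, 1.285]
force: [-0.7, 0.6, 0.7]
grip_width: 0.0852
```

drive_tool --steps '[85,0,0,-5,0,85,0,0,-4,0,85,0,0,-3,0,85,0,0,-2,0,85,0,0,0,0]'

```text
clock: 10.13
position: [0.5227, -0.1656, -0.0246]
tool_rot: [-1.571, 0.0, 1.285]
force: [-0.0, -0.2, 0.7]
grip_width: 0.085
```

drive_tool --steps '[85,1.4,4.8,0,0,85,1.4,4.8,0,0,85,1.4,4.8,0,0,85,1.4,4.8,0,0,85,1.4,4.8,0,0]'

```text
clock: 10.55
position: [0.5299, -0.1408, -0.0246]
tool_rot: [-1.571, -0.0, 1.285]
force: [-0.2, -0.3, 0.1]
grip_width: 0.0849
```

drive_tool --steps '[85,1.1,3.8,0,0,85,1.1,3.8,0,0,85,1.1,3.8,0,0,85,1.1,3.8,0,0,85,1.1,3.8,0,0]'

```text
clock: 10.97
position: [0.5352, -0.1223, -0.0247]
tool_rot: [-1.571, 0.0, 1.285]
force: [-0.7, -1.2, 0.1]
grip_width: 0.0849
```

Run:
```python
from h import *
save("top","pics/t5.png");save("side","pics/s5.png")
o=monitor.observe();print(o["clock"],o["position"],np.degrees(o["tool_rot"]),o["force"],o["grip_width"])
a=cv2.imread("pics/s5.png")[170:320,270:420];b=cv2.imread("pics/t5.png")[180:330,240:390]
f=lambda a,k:cv2.resize(cv2.convertScaleAbs(a,alpha=1.6),(k,int(k*a.shape[0]/a.shape[1])),interpolation=cv2.INTER_CUBIC)
cv2.imwrite("pics/c6.png",np.hstack([f(a,400),f(b,400)]))
```

```text
11.0667 [ 0.53535315 -0.12168727 -0.02468213] [-9.00060629e+01 -2.78239090e-02  7.36755216e+01] [-0.56736611  0.04953805  0.32742828] 0.08495646777237219
```

View pics/c6.png

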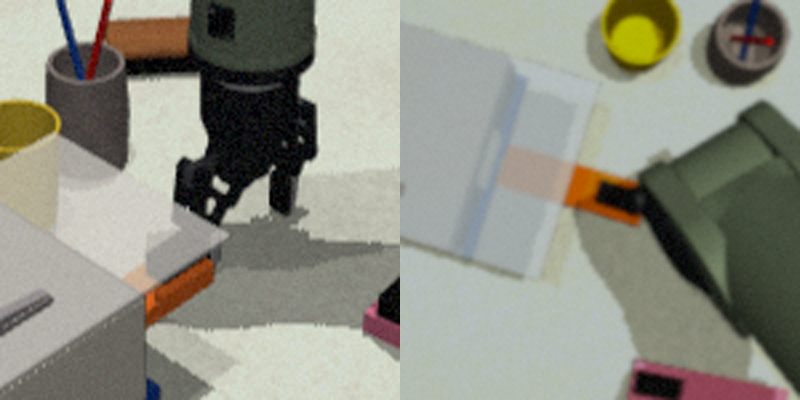

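The shim is being pushed straight, with its nose at (500,165) at the rail's front and the finger on its back end at (640,195). I'll keep feeding it in, with smaller steps as drag appears.

drive_tool --steps '[85,1.1,3.8,0,0,85,1.1,3.8,0,0,85,0.8,2.9,0,0,85,0.8,2.9,0,0,85,0.6,1.9,0,0]'

```text
clock: 11.48
position: [0.5396, -0.1068, -0.0247]
tool_rot: [-1.571, -0.0, 1.285]
force: [0.1, 0.3, -0.8]
grip_width: 0.0851
```

drive_tool --steps '[85,0.6,1.9,0,0,85,0.6,1.9,0,0,85,0.6,1.9,0,0,85,0.6,1.9,0,0,85,0.6,1.9,0,0]'

```text
clock: 11.9
position: [0.5425, -0.0976, -0.0247]
tool_rot: [-1.571, 0.0, 1.285]
force: [-0.2, -1.0, -0.3]
grip_width: 0.0851
```

drive_tool --steps '[85,0.4,1.4,0,0,85,0.4,1.4,0,0,85,0.4,1.4,0,0,85,0.4,1.4,0,0,85,0.4,1.4,0,0]'

```text
clock: 12.32
position: [0.5445, -0.0908, -0.0247]
tool_rot: [-1.571, 0.0, 1.285]
force: [-1.1, -4.5, 1.1]
grip_width: 0.0847
```

drive_tool --steps '[85,0.2,0.6,0,0,85,0.2,0.6,0,0,85,0.1,0.5,0,0,85,0.1,0.3,0,0,85,0,0,0,0]'

```text
clock: 12.73
position: [0.5447, -0.0901, -0.0247]
tool_rot: [-1.571, 0.002, 1.284]
force: [-2.9, -7.9, 4.4]
grip_width: 0.0848
```

drive_tool --steps '[85,0.2,0.6,0,0,85,0.2,0.6,0,0,85,0.1,0.5,0,0,85,0.1,0.3,0,0,85,0,0,0,0]'

```text
clock: 13.15
position: [0.5451, -0.0889, -0.0247]
tool_rot: [-1.57, 0.003, 1.283]
force: [-4.0, -11.8, 5.3]
grip_width: 0.0846
```

drive_tool --steps '[85,0.1,0.5,0,0,85,0.1,0.5,0,0,85,0,0,0,0,85,0,0,0,0,85,0,0,0,0]'

```text
clock: 13.57
position: [0.5453, -0.0882, -0.0246]
tool_rot: [-1.57, 0.003, 1.283]
force: [-3.8, -13.7, 7.2]
grip_width: 0.0848
```

The push reads 14 N above the near-zero free sliding force, in the middle of the snug range. I'll back off straight, then raise.

drive_tool --steps '[85,-0.6,-2,0,0,85,-1.1,-3.8,0,0,85,-3,-10,0,0,85,-6,-20,0,0,85,-6,-20,0,0]'

```text
clock: 13.98
position: [0.5289, -0.1421, -0.0248]
tool_rot: [-1.571, -0.0, 1.286]
force: [0.4, -1.2, -0.7]
grip_width: 0.085
```

drive_tool --steps '[85,-6,-20,10,0,85,-3,-10,30,0,85,0,-20,40,0,85,0,-10,40,0,85,0,0,10,0]'

```text
clock: 14.4
position: [0.5214, -0.2036, 0.1074]
tool_rot: [-1.576, 0.001, 1.282]
force: [1.2, 0.0, 1.3]
grip_width: 0.0848
```

drive_tool --steps '[85,0,0,0,0,85,0,0,0,0,85,0,0,0,0,85,0,0,0,0,85,0,0,0,0]'

```text
clock: 14.82
position: [0.5198, -0.1998, 0.1016]
tool_rot: [-1.569, -0.0, 1.286]
force: [0.0, 0.1, 0.5]
grip_width: 0.0846
```

Run:
```python
from h import *
save("top","pics/t6.png");save("side","pics/s6.png")
o=monitor.observe();print(o["clock"],o["position"],o["force"])
a=cv2.imread("pics/s6.png")[170:320,270:420];b=cv2.imread("pics/t6.png")[170:320,240:390]
f=lambda a,k:cv2.resize(cv2.convertScaleAbs(a,alpha=1.6),(k,int(k*a.shape[0]/a.shape[1])),interpolation=cv2.INTER_CUBIC)
cv2.imwrite("pics/c7.png",np.hstack([f(a,400),f(b,400)]))
```

```text
14.9167 [ 0.51998275 -0.19981934  0.10190569] [-0.42274144  0.2271603   0.14947467]
```

View pics/c7.png

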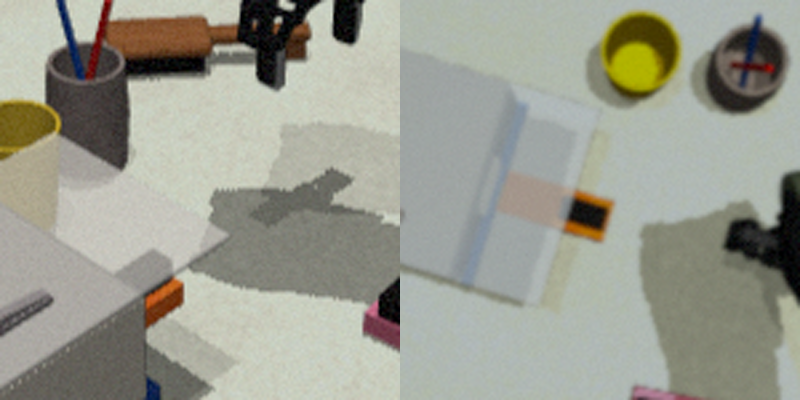

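The shim now runs squarely under the rail, crossing it at about (497,188). The rail's middle is at about (495,191) and the shim's back end at (607,217). It stayed put after the hand withdrew.

```bash
python3 -c "
from h import *
print(workorder.job_done())"
```

```text
the job is handed in; nothing more can be done
None
```

The orange shim is jammed under the middle of the unit's blue front rail, and the job is handed in. I picked the shim up by its black grip, laid it flat and slid it toward the rail. The last push read about 14 N, against roughly 0–1 N in free sliding, so it sits mid-way in the 10–20 N snug range.

**Last checks:**
- The pictures show the shim square to the unit and within a few mm of the rail's middle, and it stayed put after the hand withdrew.
- The robot is clear of everything and reads no force.
- The cup and toothbrush stand look unmoved. The hairbrush was only partly in the last view and showed no change. The perfume was outside it, and the arm never went near it.
- The clock stood at about 15 s of the allowed 40 s.

**What did not go to plan:**
- **First grasp missed:** the real fingertips sit about 35 mm higher than the reported TCP implies, so the fingers closed on air above the grip. I saw this in the pictures, went lower and regripped; the shim had not moved.
- **No leaning hand:** the interface only turns the hand about the vertical, so I could not lean it back. I let go of the grip with the nose about 13 mm short of the rail. I then pushed the shim's back end the rest of the way with the outside of an opened finger.
- **Not measured directly:** I did not measure how far the rail lifted. From the push force I estimate roughly 1 mm.

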